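Check the spice-jar lids before driving off

ROBOT

A 7-joint arm with a two-finger parallel gripper is mounted at the origin on the work surface. World frame = base frame: x ahead of the robot, y to its left, z up, the work surface at z = 0. Lengths are in m, angles in rad, forces in N, time in s.
With the tool pointing down it reaches from about 0.425 to 0.925 m from the base axis. Payload 6.8 kg.
Tool frame: the origin (TCP) lies midway between the tips of the shut fingers; the grasp point (between the pads) lies 19 mm behind it; z points along the fingers, x is the direction in which the jaws open and shut, and the axes are right-handed (so a half turn about z gives the same grasp; the last joint's range is limited). The gripper opens to 85 mm and grips with 20 to 120 N. Pads are 22 mm wide; open, the fingers measure 114 mm over their backs; the gripper's body (76 mm by 85 mm) begins 54 mm behind the grasp point. The pads swing forward as they close: fully open they stand 13 mm farther back than shut.
Start: joints at [1.14, 0.477, 0.022, 1.555, -0.011, 1.109, -0.083], TCP at [0.214, -0.64, 0.231] pointing down, gripper open.
Joint ranges: [-2.96, 2.96], [-0.34, 2.1], [-1.41, 1.46], [0.24, 2.44], [-1.37, 4.51], [0.17, 1.92], [-2.96, 2.96]. Speed limits (rad/s): [2.39, 2.39, 3.14, 3.14, 3.14, 3.14, 3.14].

INTERFACE

Orientations are given as a unit quaternion [w, x, y, z].
In Python, from station import bot, imaging, nets gives the robot as it stands. The module is installed in compiled form; this text tells all that it offers.
- The arm moves only by the tool apply_moves, never from a script. Its argument "moves" is text: rows parted by semicolons, each of 7 numbers parted by spaces: the gripper command: -1 is fully open, 1 is shut, values between are in proportion, then the shift along the tool's x, y, z normalised to -1 to 1, where 1 is 120 mm, then the turn, a rotation vector about the tool's x, y, z normalised to -1 to 1, where 1 is 4 degrees. In form: hand dx dy dz rx ry rz; .... A call has 1 to 12 rows; each row shifts and turns the commanded pose from where the row before left it, along the tool's axes as they then stand; what a row does not reach is not made up. A row lasts 1/12 s, in which the tool goes at most 41.7 mm and 7.16 degrees, less where a joint would pass 70% of its speed; a pose out of reach is approached as far as the arm can. A call with a number of a shift or a turn outside -1 to 1 is refused whole. A call with a gripper value outside its range is refused whole. The fingers move at their own pace and stop on an object; "force" is the grip in N (left out, the last holds). Time passes only in rows, so rows that do not move let the fingers close. It gives the time, the measured TCP pose, the force and the opening at its end, in the units of the state.
- bot.get_obs(): the state, without advancing time (a new reading comes with each control period).
- imaging.read_camera(name): name is "scene" or "top" or "wrist"; returns a dict with "image" (420x560x3 uint8, red, green, blue), "fx", "fy", "cx", "cy" (pixels), "view" (4x4, takes a point from world to camera coordinates); the wrist camera has in their place "mount" (4x4, takes a point from camera to tool coordinates, whose origin is the TCP and whose axes are the tool frame's). Camera axes: x right, y down, z forward; pixel columns grow to the right and rows downward; lengths in m; the calibration is good to about 2 mm. A picture is of the moment at which its call begins: read the wrist's pose just before it. There is no depth.
- bot.hand_in(): hands the job in, once; it reports no verdict.
Trained networks look in a picture, given as the dict that the camera call returned (one of the last four; its "shot" number tells which), for a name from the list of things; names that differ only in an ending like _2 or _b are one class to them, and where a whole thing is asked for, a point or a joint stands for the part that bears it (a point fixed in the world has none). Each returns a list of dicts, best first, with "score" (0 to 1); they miss things now and then, are a little off and sometimes report something else, mostly with a low value. They report only what shows in the picture. A call takes as long as a camera call.
- nets.spot_in(picture, name): "rect" ([left, top, right, bottom] in pixels, round what is visible of it).
- nets.outline_of(picture, name): "region" (420x560 bool, what is visible of it) and "rect" ([left, top, right, bottom] in pixels, round what is visible of it).
- nets.spot_point(picture, name): "location" ([column, row] in pixels: a listed point, or the origin of a listed thing).
The state is a dict: "t": time; "q": joint angles; "joint_vel": joint speeds; "joint_torque": joint torques, N m; "eef_pos": TCP position; "tool_rot": TCP orientation; "contact_force": force on the tool from outside, world axes, zero at the start; "torque": the same for the moment, N m; "gripper_width": opening from 0.0 (shut) to 1.0 (fully open).
Only numpy, scipy, OpenCV 4.12 (cv2) and the standard library are available. Lean on these libraries where they do the work, as an engineer would, in place of code of your own. Each camera call takes 0.05 s, during which the arm holds its last target.

TASK

Before we drive off, press the button lid of each of the four push-button spice jars in the leaning rack until it clicks and stays in. On two of them the spring is worn and the button gives way to much less force than on the other two: take those two out of the rack and stand them upright in the shallow steel tray, set down and not dropped. Leave the two sound jars and the twist-cap jar in the rack, and the mug, bowl and wooden spoon where they are.

Things in the scene. Friction and masses are not known exactly. Their poses are not given: they have to be found in the camera images.
- rack: Fixed plywood spice rack 394 mm wide; origin: centre of its underside, -x its front, to the robot. Five pockets at y = -148, -74, 0, 74, 148 mm, tipped 30 deg: a seated jar's axis leans 30 deg from vertical to the rack's -x, lid up and out; its foot centre is at x 35, z 45 mm. The jar stands on a board and leans in a V of sheet metal up to 45 mm from its foot; free all round above; draw it out along its axis.
- tray: Fixed shallow stainless steel tray, 170 (its x) by 106 (its y) by 20 mm high, walls 4 mm, inner floor 4 mm above its origin (centre of the underside). Empty; there is room for two jars side by side along its x. It stands left or right in front of the robot.
- bowl: Bystander: white ceramic bowl, 136 mm across, 58 mm high, on the side where the tray is not; origin at the centre of its foot.
- mug: Bystander: blue enamel mug, 80 mm across, 78 mm high, handle at its +y to 77 mm from the axis; origin at the centre of its foot.
- spoon: Bystander: wooden spoon 200 mm long lying along its x, under 25 mm high, in front of the rack; origin under its middle.
- twist_jar: Bystander: grey plastic spice jar with a ribbed flat twist cap and no button, 41 mm in diameter, 94 mm tall, in one of the rack's five pockets, among the others; origin at the centre of its foot, z along the axis to the cap.
- jar_a: One of four alike grey plastic spice jars with push-button lids, in any pocket; loose, 0.11 to 0.16 kg. Origin: centre of the foot; z along its axis to the lid. Body 40 mm in diameter, 70 mm tall; lid 42 mm in diameter from 70 to 92 mm; on top a 23 mm round button, its top at 103.5 mm (11.5 mm proud of the lid) at the start, at 95.5 mm once clicked in.
- lid_a (a joint): Travel of the button of jar_a, m: 0 up, about 0.008 in. It springs back unless pushed past half-way (0.004), where it snaps the rest of the way in with a click and stays. The resistance peaks early, 1 mm down, at about 18 N on a lid with a sound spring and about 5.5 N on a worn one, then falls away to the click.
- button_a (a point): Centre of the top face of the button of jar_a; moves with the button. z as the jar's.
- jar_b: One of four alike grey plastic spice jars with push-button lids, in any pocket; loose, 0.11 to 0.16 kg. Origin: centre of the foot; z along its axis to the lid. Body 40 mm in diameter, 70 mm tall; lid 42 mm in diameter from 70 to 92 mm; on top a 23 mm round button, its top at 103.5 mm (11.5 mm proud of the lid) at the start, at 95.5 mm once clicked in.
- lid_b (a joint): Travel of the button of jar_b, m: 0 up, about 0.008 in. It springs back unless pushed past half-way (0.004), where it snaps the rest of the way in with a click and stays. The resistance peaks early, 1 mm down, at about 18 N on a lid with a sound spring and about 5.5 N on a worn one, then falls away to the click.
- button_b (a point): Centre of the top face of the button of jar_b; moves with the button. z as the jar's.
- jar_c: One of four alike grey plastic spice jars with push-button lids, in any pocket; loose, 0.11 to 0.16 kg. Origin: centre of the foot; z along its axis to the lid. Body 40 mm in diameter, 70 mm tall; lid 42 mm in diameter from 70 to 92 mm; on top a 23 mm round button, its top at 103.5 mm (11.5 mm proud of the lid) at the start, at 95.5 mm once clicked in.
- lid_c (a joint): Travel of the button of jar_c, m: 0 up, about 0.008 in. It springs back unless pushed past half-way (0.004), where it snaps the rest of the way in with a click and stays. The resistance peaks early, 1 mm down, at about 18 N on a lid with a sound spring and about 5.5 N on a worn one, then falls away to the click.
- button_c (a point): Centre of the top face of the button of jar_c; moves with the button. z as the jar's.
- jar_d: One of four alike grey plastic spice jars with push-button lids, in any pocket; loose, 0.11 to 0.16 kg. Origin: centre of the foot; z along its axis to the lid. Body 40 mm in diameter, 70 mm tall; lid 42 mm in diameter from 70 to 92 mm; on top a 23 mm round button, its top at 103.5 mm (11.5 mm proud of the lid) at the start, at 95.5 mm once clicked in.
- lid_d (a joint): Travel of the button of jar_d, m: 0 up, about 0.008 in. It springs back unless pushed past half-way (0.004), where it snaps the rest of the way in with a click and stays. The resistance peaks early, 1 mm down, at about 18 N on a lid with a sound spring and about 5.5 N on a worn one, then falls away to the click.
- button_d (a point): Centre of the top face of the button of jar_d; moves with the button. z as the jar's.

How it is judged:
By the outcome, as a careful person would: the job done as asked, in the order asked, and still so for the second after the job is handed in, with the robot touching nothing.
It also fails if it takes over 72 s, if anything falls off the work surface, if the arm or the gripper's body presses on something with over 40 N, if the wrist force passes 120 N, or if a joint passes its speed limit or range.

## Working session

There is one attempt and no reset: what is moved stays moved. The work goes in short steps, Python scripts to look and compute and a tool call to move; the robot and the scene stay as the last step left them, time stands still between calls to the robot, and variables do not carry over. Pictures are saved under pics/ and viewed, and the job is handed in when it is done.

Besides the shell and the picture viewer there is one more tool, called as a command line: name --argument value ..., lists and objects as JSON in quotes. apply_moves: Moves the arm, as the interface text tells. Scaled input: -1 to 1 covers 120 mm each way for a shift and 4 degrees each way for a turn. Its arguments: {"type":"object","properties":{"moves":{"type":"string"},"force":{"type":"number"}},"required":["moves"]}

```bash
mkdir -p pics; python3 - <<'E'
from station import bot, imaging, nets
import cv2, json
o=bot.get_obs(); print(o)
for n in ("scene","top","wrist"):
    p=imaging.read_camera(n); cv2.imwrite(f"pics/{n}0.png",p["image"][:,:,::-1])
    print(n,{k:(v.tolist() if hasattr(v,'tolist') else v) for k,v in p.items() if k!="image"})
    if n!="wrist":
        for name in ("rack","tray","bowl","mug","spoon","twist_jar","jar_a","button_a"):
            print(name,[(round(d["score"],2),[round(float(x)) for x in d["rect"]]) for d in nets.spot_in(p,name)][:6],[(round(d["score"],2),[round(float(x),1) for x in d["location"]]) for d in nets.spot_point(p,name)][:6])
E
```

```text
{'t': 0.0, 'q': array([ 1.13988925,  0.47781499,  0.02236824,  1.55648258, -0.01148721,
        1.10930749, -0.08309443]), 'joint_vel': array([ 0.00151862, -0.00106954,  0.00063994,  0.00084691,  0.00111259,
       -0.00042076, -0.00235663]), 'joint_torque': array([ 4.44466541e-04, -5.96439493e+01,  1.60848476e+00, -2.81185770e+01,
        1.25244947e-02,  9.54562915e-03, -1.75245214e-05]), 'eef_pos': array([ 0.21389971, -0.63956738,  0.23030316]), 'tool_rot': array([-4.81008633e-04,  8.11552703e-01, -5.84278463e-01, -8.09841752e-04]), 'contact_force': array([-0.14952829, -0.33314254,  1.02204507]), 'torque': array([ 0.06672768,  0.03755153, -0.01701894]), 'gripper_width': 1.0027793570094274}
scene {'fx': 425.56475754943574, 'fy': 425.56475754943574, 'cx': 274.3817838549371, 'cy': 206.5590895911433, 'view': [[0.5225999390624135, 0.8525464697234221, 0.00733625613592917, -0.27297370599214077], [0.6523643117189963, -0.39432121915747126, -0.6472492417280729, -0.2927999466865857], [-0.5489172146028592, 0.34303832596999395, -0.7622431360322917, 1.4743386666086757], [0.0, 0.0, 0.0, 1.0]], '
[... 1809 characters left out ...]
 147.8]), (0.82, [329.3, 153.3]), (0.72, [212.2, 138.6]), (0.69, [243.9, 140.6])]
button_a [(0.57, [326, 160, 337, 168]), (0.48, [295, 154, 304, 162]), (0.46, [199, 138, 210, 149])] [(0.67, [204.5, 142.0]), (0.59, [234.4, 152.1]), (0.53, [299.5, 161.0]), (0.44, [332.0, 164.4])]
wrist {'fx': 299.826982185486, 'fy': 299.826982185486, 'cx': 279.9100797924453, 'cy': 208.31366308425663, 'mount': [[0.9999997766534541, -0.00017539996937633202, 0.0006449247173245624, -0.0010458546475644592], [-4.0892290766559085e-05, 0.9470844338301034, 0.3209845378278069, -0.08307030780292801], [-0.0006670988388756545, -0.32098449250946853, 0.9470842151295613, -0.1431802142259028], [0.0, 0.0, 0.0, 1.0]], 'shot': 3}
```

View pics/scene0.png

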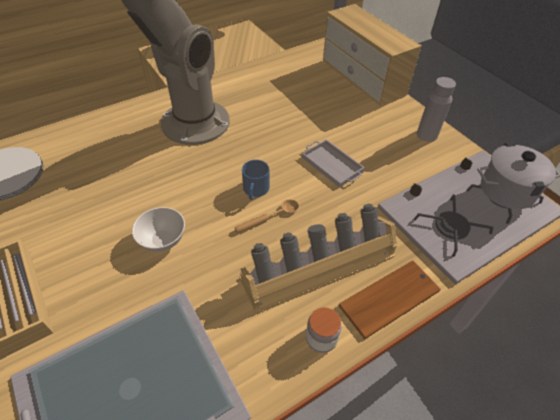

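View pics/top0.png

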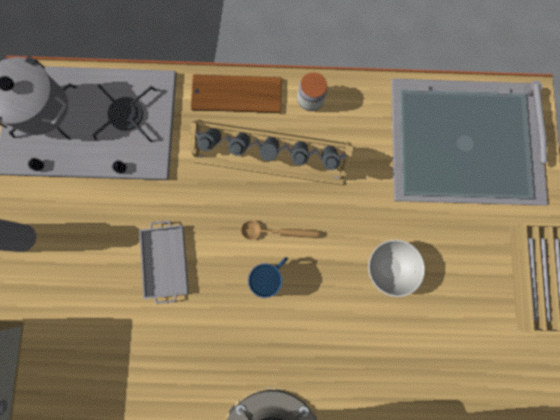

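The twist jar is in the middle pocket (scene ~318,243; top ~268,150), with two push-button jars on either side. The tray is on the left, its centre at about (164,262) in the top view. Next I fit the rack, tray and other poses.

```bash
cat > h.py <<'E'
import numpy as np
from scipy.spatial.transform import Rotation as R
from scipy.optimize import least_squares
def Rq(q): return R.from_quat([q[1],q[2],q[3],q[0]])
def proj(p,X):
    X=np.atleast_2d(X); V=np.array(p["view"]) if "view" in p else np.array(p["V"])
    C=X@V[:3,:3].T+V[:3,3]
    return np.c_[p["fx"]*C[:,0]/C[:,2]+p["cx"],p["fy"]*C[:,1]/C[:,2]+p["cy"]]
def wristview(p,o):
    T=np.eye(4);T[:3,:3]=Rq(o["tool_rot"]).as_matrix();T[:3,3]=o["eef_pos"]
    p["V"]=np.linalg.inv(T@np.array(p["mount"])); return p
def unproj(p,uv,z):
    V=np.array(p["view"]) if "view" in p else p["V"]
    d=V[:3,:3].T@np.array([(uv[0]-p["cx"])/p["fx"],(uv[1]-p["cy"])/p["fy"],1]); c=-V[:3,:3].T@V[:3,3]
    return c+d*(z-c[2])/d[2]
AX=np.array([-.5,0,3**.5/2])
def jarpt(rk,y,h):
    x,yy,a=rk; P=np.array([.035,y,.045])+AX*h
    return R.from_euler('z',a).apply(P)+[x,yy,0]
E
cat > fit.py <<'E'
from station import bot, imaging, nets
from h import *
import cv2
S=imaging.read_camera("scene");T=imaging.read_camera("top")
ys=[.148,.074,0,-.074,-.148]
sf=[(372.8,236.7),(346.8,251.3),(323.5,258.9),(294.1,270.8),(265.3,280.3)]
sb=[(370.5,203),(342.5,215.1),None,None,(258.1,245.1)]
tf=[(212.2,138.6),(243.9,140.6),(274.6,142.6),(302.4,147.8),(329.3,153.3)]
tb=[(204.5,142),(234.4,152.1),None,(299.5,161),(332,164.4)]
def res(r,full=False):
    out=[]
    for p,L,h in((S,sf,0),(S,sb,.1035),(T,tf,0),(T,tb,.1035)):
        for y,uv in zip(ys,L):
            if uv: out.append(proj(p,jarpt(r,y,h))[0]-uv)
    return np.array(out) if full else np.array(out).ravel()
s=least_squares(res,[.75,0,0],loss='soft_l1',f_scale=2)
print("rack",s.x,np.degrees(s.x[2])); print(np.round(res(s.x,1),1).tolist())
for n in ("tray","bowl","mug","spoon"):
    for nm,p in(("S",S),("T",T)):
        for d in nets.spot_point(p,n)[:2]: print(n,nm,round(d["score"],2),np.round(unproj(p,d["location"],0),3))
for d in nets.outline_of(T,"tray")[:1]:
    m=d["region"].astype(np.uint8); c=max(cv2.findContours(m,0,2)[0],key=cv2.contourArea)
    r=cv2.minAreaRect(c); print(r); print([np.round(unproj(T,q,.02),3).tolist() for q in cv2.boxPoints(r)])
for nm,p in(("S",S),("T",T)):
    im=p["image"][:,:,::-1].copy()
    for y in ys:
        a,b=proj(p,[jarpt(s.x,y,0),jarpt(s.x,y,.1035)]); cv2.line(im,tuple(np.int32(a)),tuple(np.int32(b)),(0,0,255),1)
    im=cv2.resize(im[110:310,130:430] if nm=="T" else im[130:330,130:430],None,fx=2.6,fy=2.6,interpolation=2)
    cv2.imwrite(f"pics/fit{nm}.png",im)
E
python3 fit.py
```

```text
rack [ 0.67688861  0.02520149 -0.12775998] -7.3201078499121515
[[-0.6, 4.2], [0.5, -0.7], [-2.0, 1.7], [0.6, 0.2], [1.5, 1.5], [-3.1, 1.3], [-1.0, -1.5], [-0.5, -1.3], [1.4, -2.5], [-1.4, -0.0], [-3.3, 2.4], [-2.2, 1.7], [-0.2, 0.7], [-0.6, 2.3], [1.3, -2.9], [0.0, -1.9], [-0.5, -0.3]]
tray S 0.77 [0.411 0.285 0.   ]
tray T 0.57 [0.411 0.282 0.   ]
bowl S 0.57 [ 0.415 -0.289 -0.   ]
bowl S 0.4 [0.572 0.021 0.   ]
mug S 0.67 [0.373 0.026 0.   ]
mug S 0.18 [0.672 0.023 0.   ]
mug T 0.9 [0.371 0.02  0.   ]
mug T 0.62 [ 0.496 -0.003  0.   ]
spoon S 0.69 [ 0.489 -0.012  0.   ]
spoon T 0.75 [0.491 0.001 0.   ]
((163.4130096435547, 259.98876953125), (78.81278991699219, 45.202972412109375), 86.05481719970703)
[[0.508, 0.348, 0.02], [0.52, 0.236, 0.02], [0.328, 0.21, 0.02], [0.318, 0.318, 0.02]]
```

View pics/fitS.png

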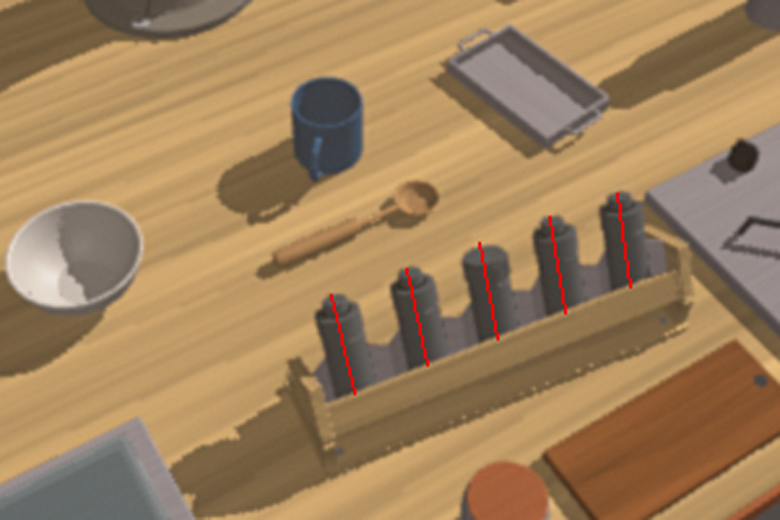

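View pics/fitT.png

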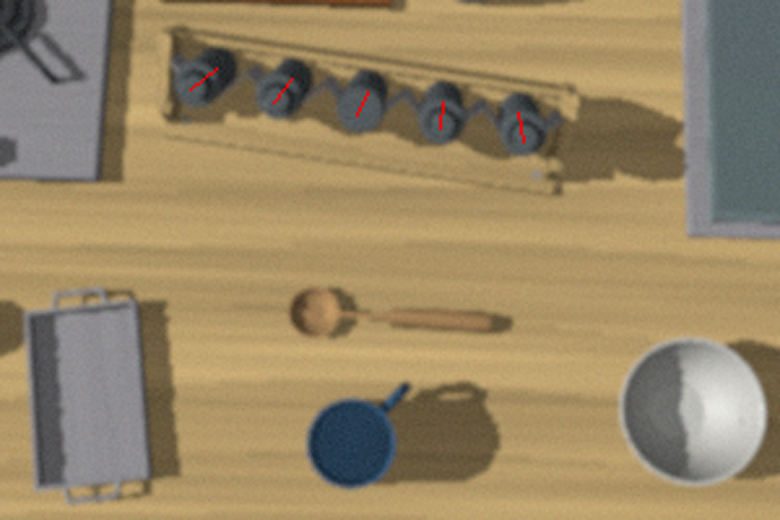

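```bash
cat >> h.py <<'E'
def toolR(a,tilt=30,flip=1):
    t=np.radians(tilt); z=np.array([np.sin(t),0,-np.cos(t)]); x=np.array([0,-1.,0])
    M=np.c_[x,np.cross(z,x),z]; return R.from_euler('z',a).as_matrix()@M
from scipy.linalg import expm,logm
def rows(o,Rt,pt,n=None,step=.035,cur=None):
    T0=np.eye(4);T0[:3,:3]=Rq(o["tool_rot"]).as_matrix();T0[:3,3]=o["eef_pos"]
    if cur is not None: T0=cur
    T1=np.eye(4);T1[:3,:3]=Rt;T1[:3,3]=pt
    D=np.linalg.inv(T0)@T1; L=np.real(logm(D))
    w=np.degrees(R.from_matrix(D[:3,:3]).magnitude())
    if n is None: n=int(np.ceil(max(np.linalg.norm(L[:3,3])/step,w/3.9,1)))
    E=expm(L/n); rv=np.degrees(R.from_matrix(E[:3,:3]).as_rotvec())/4; d=E[:3,3]/.12
    path=[(T0@np.linalg.matrix_power(E,k))[:3,3] for k in range(n+1)]
    print(n,"x row:",np.round(d,3).tolist(),np.round(rv,3).tolist(),"dist",round(np.linalg.norm(T1[:3,3]-T0[:3,3]),4),"ang",round(w,2)," path mid",np.round(path[n//2],3),"zmin",round(min(p[2] for p in path),3))
    return n,d,rv
RK=[.677,.0252,-.1278]
E
python3 - <<'E'
from station import bot
from h import *
o=bot.get_obs()
A=toolR(RK[2])
rows(o,A,jarpt(RK,-.0,.1035+.13))
E
```

```text
23 x row: [-0.23, -0.164, 0.031] [0.32, 0.073, 0.274] dist 0.7763 ang 39.38  path mid [ 0.36  -0.296  0.209] zmin 0.209
```

apply_moves --moves "1 -0.23 -0.164 0.031 0.32 0.073 0.274;1 -0.23 -0.164 0.031 0.32 0.073 0.274;1 -0.23 -0.164 0.031 0.32 0.073 0.274;1 -0.23 -0.164 0.031 0.32 0.073 0.274;1 -0.23 -0.164 0.031 0.32 0.073 0.274;1 -0.23 -0.164 0.031 0.32 0.073 0.274;1 -0.23 -0.164 0.031 0.32 0.073 0.274;1 -0.23 -0.164 0.031 0.32 0.073 0.274;1 -0.23 -0.164 0.031 0.32 0.073 0.274;1 -0.23 -0.164 0.031 0.32 0.073 0.274;1 -0.23 -0.164 0.031 0.32 0.073 0.274;1 -0.23 -0.164 0.031 0.32 0.073 0.274"

```text
t: 3.3
eef_pos: [0.3769, -0.2651, 0.2104]
tool_rot: [-0.091, 0.731, -0.668, 0.103]
contact_force: [1.0, 0.2, -0.1]
gripper_width: -0.002
```

apply_moves --moves "1 -0.23 -0.164 0.031 0.32 0.073 0.274;1 -0.23 -0.164 0.031 0.32 0.073 0.274;1 -0.23 -0.164 0.031 0.32 0.073 0.274;1 -0.23 -0.164 0.031 0.32 0.073 0.274;1 -0.23 -0.164 0.031 0.32 0.073 0.274;1 -0.23 -0.164 0.031 0.32 0.073 0.274;1 -0.23 -0.164 0.031 0.32 0.073 0.274;1 -0.23 -0.164 0.031 0.32 0.073 0.274;1 -0.23 -0.164 0.031 0.32 0.073 0.274;1 -0.23 -0.164 0.031 0.32 0.073 0.274;1 -0.23 -0.164 0.031 0.32 0.073 0.274;1 0 0 0 0 0 0"

```text
t: 4.3
eef_pos: [0.5957, 0.0394, 0.2492]
tool_rot: [0.174, -0.641, 0.722, -0.193]
contact_force: [-0.5, 0.7, 0.4]
gripper_width: 0.002
```

```bash
cat > w.py <<'E'
import sys
from station import bot, imaging, nets
from h import *
import cv2
o=bot.get_obs(); p=wristview(imaging.read_camera("wrist"),o)
rows(o,toolR(RK[2]),jarpt(RK,0,.1035+.13))
print(o["t"],o["eef_pos"],o["contact_force"],o["gripper_width"])
im=p["image"][:,:,::-1].copy()
for n in("button_a","twist_jar","jar_a","rack"):
    for d in nets.spot_point(p,n):
        u=d["location"]; print(n,round(d["score"],2),np.round(u,1)); cv2.circle(im,tuple(np.int32(u)),3,(0,255,0) if n[0]=='b' else (255,0,0),1)
for y in [.148,.074,0,-.074,-.148]:
    a,b=proj(p,[jarpt(RK,y,0),jarpt(RK,y,.1035)]); print(y,a,b);cv2.line(im,tuple(np.int32(a)),tuple(np.int32(b)),(0,0,255),1)
cv2.imwrite("pics/"+sys.argv[1],im)
E
python3 w.py w1.png
```

```text
1 x row: [0.031, 0.004, 0.017] [-0.026, 0.13, 0.096] dist 0.0043 ang 0.65  path mid [0.596 0.039 0.249] zmin 0.247
4.3 [0.59570297 0.03940705 0.24923445] [-0.51247652  0.72724777  0.44883112] 0.0020705332959201385
button_a 0.95 [205.2 195.4]
button_a 0.85 [129.1 193.8]
button_a 0.85 [360.6 195.9]
button_a 0.61 [437.5 198.3]
twist_jar 0.96 [284.  175.2]
jar_a 0.97 [168.9 169.8]
jar_a 0.77 [228.2 174.3]
jar_a 0.62 [401.1 175.8]
jar_a 0.57 [343.3 174.7]
jar_a 0.33 [556.5 385.4]
rack 0.9 [282.3 208. ]
0.148 [170.3291279 174.5426555] [132.1288511  197.38588024]
0.074 [227.68492047 175.04590367] [208.96898309 198.09498536]
0 [285.16968128 175.55028342] [286.0408523  198.80622903]
-0.074 [342.78384584 176.05579858] [363.34550864 199.51962094]
-0.148 [400.52785157 176.56245298] [440.88400837 200.23517082]
```

View pics/w1.png

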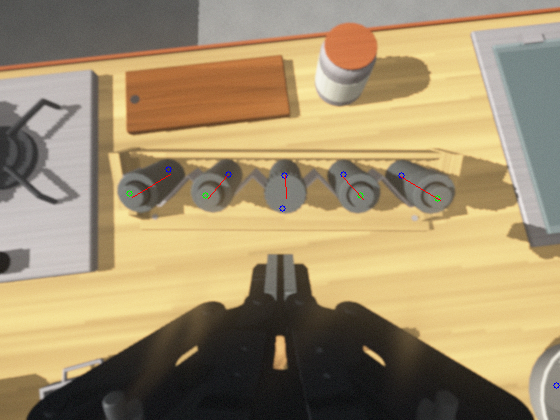

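Wrist view: the five jars stand in a row, with buttons near (129,194), (205,195), (361,196) and (437,198), 3 px from the prediction. I'll refit with these.

```bash
cat > refit.py <<'E'
from station import bot, imaging, nets
from h import *
o=bot.get_obs(); p=wristview(imaging.read_camera("wrist"),o)
B=np.array([d["location"] for d in nets.spot_point(p,"button_a") if d["score"]>.3]); F=np.array([d["location"] for d in nets.spot_point(p,"jar_a") if d["score"]>.3]+[nets.spot_point(p,"twist_jar")[0]["location"]])
ys=[.148,.074,0,-.074,-.148]
def res(r):
    out=[]
    for L,h,yy in((B,.1035,[.148,.074,-.074,-.148]),(F,0,ys)):
        for y in yy:
            u=proj(p,jarpt(r,y,h))[0]; k=np.argmin(np.linalg.norm(L-proj(p,jarpt(RK,y,h))[0],axis=1)); e=u-L[k]
            out.append(e*(2 if h else 1))
    return np.array(out).ravel()
s=least_squares(res,RK,loss='soft_l1',f_scale=3); print(s.x, np.round(res(s.x).reshape(-1,2),1).tolist())
A=toolR(s.x[2])
rows(o,A,jarpt(s.x,.148,.1035+.03))
E
python3 refit.py
```

```text
[ 0.67983404  0.02639185 -0.12447537] [[-2.0, -4.4], [6.4, 1.7], [1.9, 6.5], [-7.3, -3.2], [-0.2, 4.4], [-0.1, -2.3], [3.3, 1.5], [0.4, -0.4], [-2.9, 0.3]]
6 x row: [-0.216, -0.009, 0.142] [0.013, -0.006, -0.003] dist 0.1863 ang 0.35  path mid [0.629 0.104 0.203] zmin 0.161
```

apply_moves --moves "1 -0.216 -0.009 0.142 0.013 -0.006 -0.003;1 -0.216 -0.009 0.142 0.013 -0.006 -0.003;1 -0.216 -0.009 0.142 0.013 -0.006 -0.003;1 -0.216 -0.009 0.142 0.013 -0.006 -0.003;1 -0.216 -0.009 0.142 0.013 -0.006 -0.003;1 -0.216 -0.009 0.142 0.013 -0.006 -0.003;1 0 0 0 0 0 0;1 0 0 0 0 0 0"

```text
t: 5.42
eef_pos: [0.6663, 0.1818, 0.1605]
tool_rot: [0.172, -0.642, 0.722, -0.193]
contact_force: [-0.5, -1.0, -0.1]
gripper_width: 0.001
```

```bash
sed -i 's/^RK=.*/RK=[.6798,.0264,-.1245]/' h.py; python3 w.py w2.png
```

```text
6 x row: [0.212, -0.001, -0.139] [0.0, 0.009, 0.014] dist 0.1821 ang 0.4  path mid [0.633 0.109 0.204] zmin 0.161
5.4167 [0.66625137 0.18181426 0.16054771] [-0.45620091 -0.99136621 -0.05415923] 0.0006310129237510987
button_a 0.77 [289.4 241.5]
button_a 0.71 [406. 244.]
twist_jar 0.97 [439.9 198.1]
twist_jar 0.69 [407.9 245.1]
jar_a 0.89 [364.5 199.9]
jar_a 0.59 [284.  191.2]
jar_a 0.59 [517.2 196.9]
rack 0.8 [423.6 241.4]
0.148 [286.12909148 196.6886537 ] [288.79636298 242.93002346]
0.074 [362.99448492 197.21519667] [405.18994654 243.7470745 ]
0 [439.90323014 197.74203661] [521.68294741 244.56482343]
-0.074 [516.85536382 198.26917377] [638.27549302 245.38327114]
-0.148 [593.85092269 198.7966084 ] [754.96771101 246.20241852]
```

View pics/w2.png

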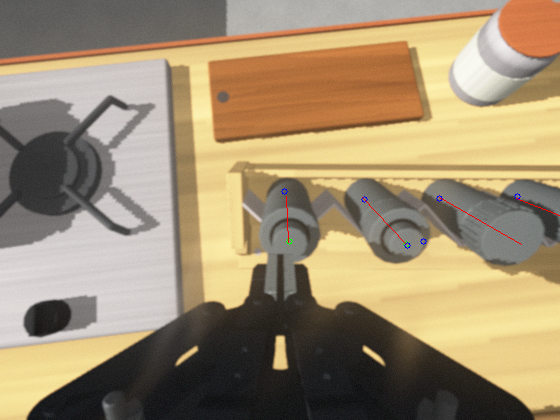

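The model agrees with the wrist view: the first button is at (289,242) against a predicted (289,243). Now closing in to press.

```bash
cat > go.py <<'E'
import sys
from station import bot
from h import *
y,h=float(sys.argv[1]),float(sys.argv[2]); n=int(sys.argv[3]) if len(sys.argv)>3 else None
o=bot.get_obs(); P=jarpt(RK,y,h)
A=toolR(RK[2]); print("t",round(o["t"],2),"target in tool mm",np.round(A.T@(P-o["eef_pos"])*1000,1),"Fz_tool",np.round(A.T@o["contact_force"],1))
rows(o,A,P,n)
E
python3 go.py .148 .1065 3
```

```text
t 5.67 target in tool mm [-1.4  1.6 28.1] Fz_tool [-0.6  0.3 -0.5]
3 x row: [-0.004, 0.005, 0.078] [-0.008, -0.0, -0.01] dist 0.0281 ang 0.15  path mid [0.672 0.176 0.154] zmin 0.137
```

apply_moves --moves "1 -0.004 0.005 0.078 0 0 0;1 -0.004 0.005 0.078 0 0 0;1 -0.004 0.005 0.078 0 0 0;1 0 0 0 0 0 0"

```text
t: 6.0
eef_pos: [0.6797, 0.1757, 0.1356]
tool_rot: [0.171, -0.639, 0.725, -0.194]
contact_force: [-0.5, -0.6, -1.0]
gripper_width: -0.004
```

```bash
python3 go.py .148 .1035 1
```

```text
t 6.0 target in tool mm [ 0.2 -1.2  1.7] Fz_tool [0.6 0.9 0.6]
1 x row: [0.001, -0.01, 0.015] [-0.002, -0.01, -0.017] dist 0.0021 ang 0.08  path mid [0.68  0.176 0.136] zmin 0.135
```

apply_moves --moves "1 0 0 0.01 0 0 0;1 0 0 0 0 0 0"

```text
t: 6.17
eef_pos: [0.6804, 0.1772, 0.136]
tool_rot: [0.172, -0.639, 0.724, -0.194]
contact_force: [0.8, 0.0, 0.5]
gripper_width: -0.002
```

apply_moves --moves "1 0 0 0.008 0 0 0;1 0 0 0 0 0 0"

```text
t: 6.33
eef_pos: [0.6809, 0.1778, 0.1352]
tool_rot: [0.172, -0.639, 0.724, -0.194]
contact_force: [0.0, -0.2, -0.9]
gripper_width: 0.005
```

apply_moves --moves "1 0 0 0.008 0 0 0;1 0 0 0 0 0 0"

```text
t: 6.5
eef_pos: [0.6814, 0.178, 0.1343]
tool_rot: [0.172, -0.639, 0.724, -0.194]
contact_force: [-1.9, 0.3, 3.1]
gripper_width: -0.001
```

apply_moves --moves "1 0 0 0.008 0 0 0;1 0 0 0 0 0 0"

```text
t: 6.67
eef_pos: [0.6819, 0.178, 0.1333]
tool_rot: [0.172, -0.64, 0.724, -0.194]
contact_force: [-1.4, -0.2, 3.4]
gripper_width: 0.001
```

apply_moves --moves "1 0 0 0.008 0 0 0;1 0 0 0 0 0 0"

```text
t: 6.83
eef_pos: [0.6824, 0.1779, 0.1322]
tool_rot: [0.172, -0.64, 0.724, -0.194]
contact_force: [-0.7, 0.3, 2.2]
gripper_width: 0.001
```

apply_moves --moves "1 0 0 0.008 0 0 0;1 0 0 0 0 0 0"

```text
t: 7.0
eef_pos: [0.6825, 0.1778, 0.1308]
tool_rot: [0.172, -0.64, 0.724, -0.194]
contact_force: [-0.4, -1.2, 0.2]
gripper_width: -0.002
```

apply_moves --moves "1 0 0 0.012 0 0 0;1 0 0 0 0 0 0"

```text
t: 7.17
eef_pos: [0.6831, 0.1777, 0.1294]
tool_rot: [0.172, -0.64, 0.724, -0.194]
contact_force: [0.5, -0.1, 0.5]
gripper_width: 0.004
```

```bash
python3 go.py .148 .0955 1
```

```text
t 7.17 target in tool mm [ 2.6 -1.6  2.9] Fz_tool [ 0.  -0.7 -0.2]
1 x row: [0.022, -0.013, 0.024] [-0.004, 0.021, 0.018] dist 0.0042 ang 0.11  path mid [0.683 0.178 0.129] zmin 0.128
```

Left-most jar clicked at only about 4 N, so it is worn. Retracting, then to the next button.

apply_moves --moves "1 0 0 -0.1 0 0 0;1 0 0 -0.1 0 0 0;1 0.25 0 0 0 0 0;1 0.25 0 0 0 0 0;1 0 0 0 0 0 0"

```text
t: 7.58
eef_pos: [0.663, 0.1118, 0.1518]
tool_rot: [0.17, -0.637, 0.726, -0.196]
contact_force: [-0.9, -1.4, -0.7]
gripper_width: 0.001
```

```bash
python3 go.py .074 .1065 3;  python3 - <<'E'
from station import imaging,nets
import cv2
p=imaging.read_camera("wrist");cv2.imwrite("pics/w3.png",p["image"][:,:,::-1])
print([(round(d["score"],2),d["location"]) for d in nets.spot_point(p,"button_a")])
E
```

```text
t 7.58 target in tool mm [ 8.6 -0.5 17.1] Fz_tool [1.5 0.9 0.2]
3 x row: [0.024, -0.001, 0.048] [-0.006, -0.03, -0.02] dist 0.0192 ang 0.44  path mid [0.666 0.109 0.147] zmin 0.137
[(0.95, [177.8, 246.6]), (0.87, [540.1, 247.8]), (0.65, [296.9, 251.2])]
```

View pics/w3.png

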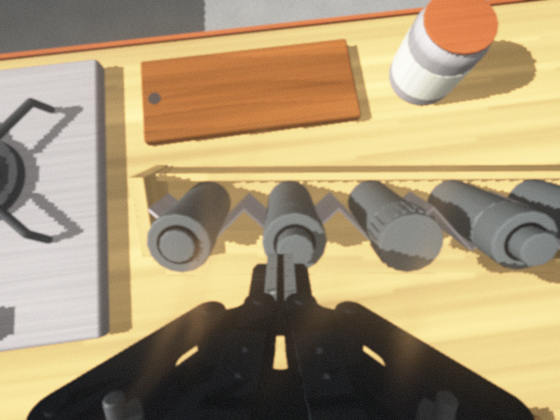

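The left-most button (178,247) now sits low in its lid. The next button is just in front of the fingertips at (297,250).

apply_moves --moves "1 0.024 -0.001 0.048 0 -0.03 -0.02;1 0.024 -0.001 0.048 0 -0.03 -0.02;1 0.024 -0.001 0.045 0 -0.03 -0.02;1 0 0 0 0 0 0;1 0 0 0 0 0 0"

```text
t: 8.1
eef_pos: [0.6716, 0.11, 0.1354]
tool_rot: [0.173, -0.642, 0.722, -0.192]
contact_force: [-0.4, -0.3, 0.2]
gripper_width: -0.001
```

```bash
python3 go.py .074 .1035 1
```

```text
t 8.1 target in tool mm [ 8.  -1.2  1.6] Fz_tool [ 0.4  0.2 -0.4]
1 x row: [0.067, -0.009, 0.013] [0.0, 0.107, 0.079] dist 0.0082 ang 0.53  path mid [0.672 0.11  0.135] zmin 0.135
```

apply_moves --moves "1 0.03 -0.005 0 0 0.05 0.04;1 0.03 -0.005 0 0 0.05 0.04;1 0 0 0 0 0 0;1 0 0 0 0 0 0"

```text
t: 8.43
eef_pos: [0.672, 0.1026, 0.1371]
tool_rot: [0.172, -0.639, 0.724, -0.194]
contact_force: [0.1, -0.1, 0.8]
gripper_width: 0.006
```

```bash
python3 go.py .074 .1035 1
```

```text
t 8.43 target in tool mm [0.6 0.8 2.3] Fz_tool [ 0.1 -0.5 -0.6]
1 x row: [0.005, 0.007, 0.019] [-0.02, 0.013, -0.01] dist 0.0026 ang 0.1  path mid [0.672 0.103 0.137] zmin 0.135
```

apply_moves --moves "1 0 0.005 0.014 0 0 0;1 0 0 0 0 0 0"

```text
t: 8.6
eef_pos: [0.6722, 0.1029, 0.1349]
tool_rot: [0.172, -0.639, 0.724, -0.194]
contact_force: [-1.1, 0.1, -0.4]
gripper_width: -0.001
```

apply_moves --moves "1 0 0 0.008 0 0 0;1 0 0 0 0 0 0"

```text
t: 8.77
eef_pos: [0.6726, 0.1029, 0.1345]
tool_rot: [0.172, -0.639, 0.724, -0.194]
contact_force: [-5.1, -0.3, 6.5]
gripper_width: -0.001
```

apply_moves --moves "1 0 0 0.008 0 0 0;1 0 0 0 0 0 0"

```text
t: 8.93
eef_pos: [0.673, 0.1029, 0.1339]
tool_rot: [0.172, -0.639, 0.724, -0.194]
contact_force: [-6.2, 0.1, 6.7]
gripper_width: -0.001
```

apply_moves --moves "1 0 0 0.008 0 0 0;1 0 0 0 0 0 0"

```text
t: 9.1
eef_pos: [0.6735, 0.1028, 0.133]
tool_rot: [0.172, -0.639, 0.724, -0.194]
contact_force: [-4.0, -0.9, 6.1]
gripper_width: 0.004
```

apply_moves --moves "1 0 0 0.006 0 0 0"

```text
t: 9.18
eef_pos: [0.6739, 0.1028, 0.1324]
tool_rot: [0.172, -0.639, 0.724, -0.194]
contact_force: [-3.1, -0.3, 3.2]
gripper_width: -0.003
```

apply_moves --moves "1 0 0 0.006 0 0 0"

```text
t: 9.27
eef_pos: [0.6743, 0.1027, 0.1315]
tool_rot: [0.172, -0.639, 0.724, -0.194]
contact_force: [-0.4, -0.5, 0.1]
gripper_width: 0.001
```

apply_moves --moves "1 0 0 0.006 0 0 0"

```text
t: 9.35
eef_pos: [0.6748, 0.1026, 0.1307]
tool_rot: [0.172, -0.639, 0.724, -0.194]
contact_force: [-0.4, 0.4, -0.3]
gripper_width: -0.001
```

apply_moves --moves "1 0 0 0.006 0 0 0"

```text
t: 9.43
eef_pos: [0.6752, 0.1024, 0.1299]
tool_rot: [0.172, -0.639, 0.724, -0.194]
contact_force: [-0.4, -0.1, 0.6]
gripper_width: -0.002
```

```bash
python3 go.py .074 .0955 1
```

```text
t 9.43 target in tool mm [0.8 0.  2.5] Fz_tool [ 0.1  0.  -0.7]
1 x row: [0.007, 0.0, 0.021] [-0.015, 0.014, -0.006] dist 0.0027 ang 0.08  path mid [0.675 0.102 0.13 ] zmin 0.128
```

It clicked with a sampled peak of about 9 N, against about 4 N for the first. I'll compare with the other two.

apply_moves --moves "1 0 0 -0.1 0 0 0;1 0 0 -0.1 0 0 0;1 0.25 0 0 0 0 0;1 0.25 0 0 0 0 0;1 0.25 0 0 0 0 0;1 0.25 0 0 0 0 0;1 0.24 0 0 0 0 0;1 0 0 0 0 0 0;1 0 0 0 0 0 0;1 0 0 0 0 0 0"

```text
t: 10.27
eef_pos: [0.6449, -0.0433, 0.1519]
tool_rot: [0.173, -0.639, 0.724, -0.194]
contact_force: [-0.1, 0.0, -0.1]
gripper_width: 0.001
```

```bash
python3 go.py -.074 .1075 3;  python3 - <<'E'
from station import imaging,nets
import cv2
p=imaging.read_camera("wrist");cv2.imwrite("pics/w4.png",p["image"][:,:,::-1])
E
```

```text
t 10.27 target in tool mm [ 0.5  0.7 15.5] Fz_tool [-0.   0.2  0.1]
3 x row: [0.002, 0.002, 0.043] [-0.013, 0.008, -0.003] dist 0.0156 ang 0.19  path mid [ 0.647 -0.044  0.147] zmin 0.138
```

View pics/w4.png

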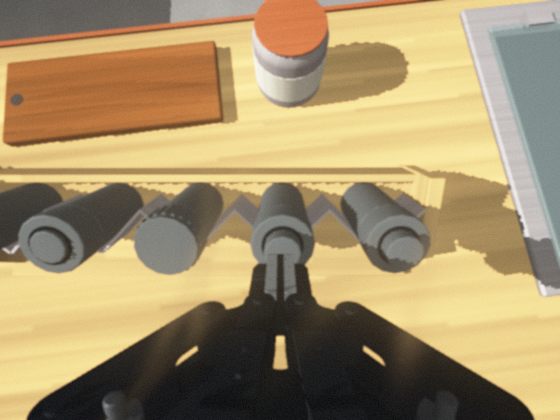

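The +74 button (48,243) is also in. The fingertips line up with the third button at (283,245).

apply_moves --moves "1 0.002 0.002 0.045 0 0 0;1 0.002 0.002 0.045 0 0 0;1 0 0 0.04 0 0 0;1 0 0 0 0 0 0;1 0 0 0 0 0 0"

```text
t: 10.73
eef_pos: [0.6519, -0.0445, 0.1362]
tool_rot: [0.172, -0.64, 0.724, -0.194]
contact_force: [0.1, 0.4, -0.2]
gripper_width: 0.004
```

apply_moves --moves "1 0 0 0.008 0 0 0;1 0 0 0 0 0 0"

```text
t: 10.9
eef_pos: [0.6525, -0.045, 0.136]
tool_rot: [0.172, -0.639, 0.724, -0.194]
contact_force: [-0.9, -0.8, -0.7]
gripper_width: -0.001
```

apply_moves --moves "1 0 0 0.008 0 0 0;1 0 0 0 0 0 0"

```text
t: 11.07
eef_pos: [0.653, -0.0453, 0.1353]
tool_rot: [0.172, -0.639, 0.724, -0.194]
contact_force: [0.9, -0.2, -0.3]
gripper_width: -0.002
```

apply_moves --moves "1 0 0 0.005 0 0 0;1 0 0 0 0 0 0"

```text
t: 11.23
eef_pos: [0.6533, -0.0454, 0.1348]
tool_rot: [0.172, -0.639, 0.724, -0.194]
contact_force: [0.1, 0.1, 0.6]
gripper_width: -0.002
```

apply_moves --moves "1 0 0 0.005 0 0 0;1 0 0 0 0 0 0"

```text
t: 11.4
eef_pos: [0.6536, -0.0454, 0.1346]
tool_rot: [0.172, -0.639, 0.724, -0.194]
contact_force: [-3.2, 0.2, 5.8]
gripper_width: 0.001
```

apply_moves --moves "1 0 0 0.005 0 0 0;1 0 0 0 0 0 0"

```text
t: 11.57
eef_pos: [0.6538, -0.0455, 0.1342]
tool_rot: [0.172, -0.639, 0.724, -0.194]
contact_force: [-4.6, 0.2, 5.8]
gripper_width: -0.001
```

apply_moves --moves "1 0 0 0.005 0 0 0;1 0 0 0 0 0 0"

```text
t: 11.73
eef_pos: [0.654, -0.0455, 0.1337]
tool_rot: [0.172, -0.639, 0.724, -0.194]
contact_force: [-5.7, 0.5, 7.3]
gripper_width: 0.004
```

apply_moves --moves "1 0 0 0.005 0 0 0;1 0 0 0 0 0 0"

```text
t: 11.9
eef_pos: [0.6544, -0.0455, 0.1332]
tool_rot: [0.172, -0.639, 0.724, -0.194]
contact_force: [-5.2, 0.6, 6.9]
gripper_width: 0.001
```

apply_moves --moves "1 0 0 0.005 0 0 0;1 0 0 0 0 0 0"

```text
t: 12.07
eef_pos: [0.6547, -0.0455, 0.1326]
tool_rot: [0.172, -0.639, 0.724, -0.194]
contact_force: [-3.8, 0.7, 6.5]
gripper_width: -0.001
```

apply_moves --moves "1 0 0 0.005 0 0 0;1 0 0 0 0 0 0"

```text
t: 12.23
eef_pos: [0.6551, -0.0456, 0.1319]
tool_rot: [0.172, -0.639, 0.724, -0.194]
contact_force: [-2.2, 0.9, 2.4]
gripper_width: 0.003
```

apply_moves --moves "1 0 0 0.008 0 0 0;1 0 0 0.008 0 0 0;1 0 0 0.008 0 0 0;1 0 0 0 0 0 0"

```text
t: 12.57
eef_pos: [0.6564, -0.0457, 0.1287]
tool_rot: [0.172, -0.639, 0.724, -0.194]
contact_force: [-0.6, 0.5, -0.4]
gripper_width: -0.003
```

apply_moves --moves "1 0 0 -0.1 0 0 0;1 0 0 -0.1 0 0 0;1 0.206 0 0 0 0 0;1 0.206 0 0 0 0 0;1 0.206 0 0 0 0 0;1 0 0 0 0 0 0;1 0 0 0 0 0 0;1 0 0 0 0 0 0"

```text
t: 13.23
eef_pos: [0.6354, -0.1175, 0.1498]
tool_rot: [0.172, -0.639, 0.724, -0.194]
contact_force: [-0.8, 0.2, 0.1]
gripper_width: -0.001
```

```bash
python3 go.py -.148 .1075 3
```

```text
t 13.23 target in tool mm [-0.3 -0.6 13.8] Fz_tool [-0.1  0.7 -0.5]
3 x row: [-0.001, -0.001, 0.038] [-0.006, 0.007, -0.004] dist 0.0138 ang 0.12  path mid [ 0.638 -0.118  0.146] zmin 0.138
```

apply_moves --moves "1 0 0 0.045 0 0 0;1 0 0 0.045 0 0 0;1 0 0 0.037 0 0 0;1 0 0 0 0 0 0;1 0 0 0 0 0 0"

```text
t: 13.65
eef_pos: [0.643, -0.1178, 0.136]
tool_rot: [0.172, -0.64, 0.724, -0.194]
contact_force: [0.4, -0.8, 0.3]
gripper_width: -0.0
```

apply_moves --moves "1 0 0 0.005 0 0 0;1 0 0 0 0 0 0"

```text
t: 13.82
eef_pos: [0.6433, -0.1185, 0.1362]
tool_rot: [0.172, -0.639, 0.724, -0.194]
contact_force: [-0.4, -0.7, -0.4]
gripper_width: -0.002
```

apply_moves --moves "1 0 0 0.005 0 0 0;1 0 0 0 0 0 0"

```text
t: 13.98
eef_pos: [0.6435, -0.1189, 0.1358]
tool_rot: [0.172, -0.639, 0.724, -0.194]
contact_force: [0.6, 0.3, 0.8]
gripper_width: -0.0
```

apply_moves --moves "1 0 0 0.005 0 0 0;1 0 0 0 0 0 0"

```text
t: 14.15
eef_pos: [0.6438, -0.119, 0.1352]
tool_rot: [0.172, -0.639, 0.724, -0.194]
contact_force: [0.3, 0.5, 0.1]
gripper_width: -0.002
```

apply_moves --moves "1 0 0 0.005 0 0 0;1 0 0 0 0 0 0"

```text
t: 14.32
eef_pos: [0.6441, -0.119, 0.1345]
tool_rot: [0.172, -0.639, 0.724, -0.194]
contact_force: [0.6, -0.3, 0.3]
gripper_width: -0.005
```

apply_moves --moves "1 0 0 0.005 0 0 0;1 0 0 0 0 0 0"

```text
t: 14.48
eef_pos: [0.6445, -0.119, 0.1343]
tool_rot: [0.172, -0.639, 0.724, -0.194]
contact_force: [-2.4, 0.2, 2.3]
gripper_width: 0.0
```

apply_moves --moves "1 0 0 0.005 0 0 0;1 0 0 0 0 0 0"

```text
t: 14.65
eef_pos: [0.6447, -0.119, 0.1337]
tool_rot: [0.172, -0.639, 0.724, -0.194]
contact_force: [-2.5, 0.5, 3.7]
gripper_width: 0.0
```

apply_moves --moves "1 0 0 0.005 0 0 0;1 0 0 0 0 0 0"

```text
t: 14.82
eef_pos: [0.6451, -0.1191, 0.1331]
tool_rot: [0.172, -0.639, 0.724, -0.194]
contact_force: [-1.9, -0.2, 3.0]
gripper_width: -0.002
```

The fourth peaks at about 4.5 N, so the two end jars (±148 mm) are worn and the two inner ones are sound. Finishing the press, then checking.

apply_moves --moves "1 0 0 0.008 0 0 0;1 0 0 0.008 0 0 0;1 0 0 0.008 0 0 0;1 0 0 0.008 0 0 0;1 0 0 0 0 0 0;1 0 0 0 0 0 0"

```text
t: 15.32
eef_pos: [0.6469, -0.1192, 0.1295]
tool_rot: [0.172, -0.639, 0.724, -0.194]
contact_force: [-0.2, 0.1, -1.4]
gripper_width: 0.003
```

apply_moves --moves "-0.45 0 0 -0.15 0 0 0;-0.45 0 0 -0.15 0 0 0;-0.45 0 0 -0.15 0 0 0;-0.45 0 0 0 0 0 0;-0.45 0 0 0 0 0 0;-0.45 0 0 0 0 0 0"

```text
t: 15.82
eef_pos: [0.62, -0.1163, 0.1761]
tool_rot: [0.172, -0.639, 0.724, -0.194]
contact_force: [0.4, 0.2, -0.3]
gripper_width: 0.722
```

```bash
python3 go.py -.148 .095 3;  python3 - <<'E'
from station import imaging,nets
import cv2
p=imaging.read_camera("wrist");cv2.imwrite("pics/w5.png",p["image"][:,:,::-1])
E
```

```text
t 15.82 target in tool mm [-1.  -0.8 56.8] Fz_tool [-0.3 -0.2  0.4]
3 x row: [-0.003, -0.002, 0.158] [-0.004, 0.003, -0.004] dist 0.0568 ang 0.08  path mid [ 0.63  -0.117  0.16 ] zmin 0.127
```

View pics/w5.png

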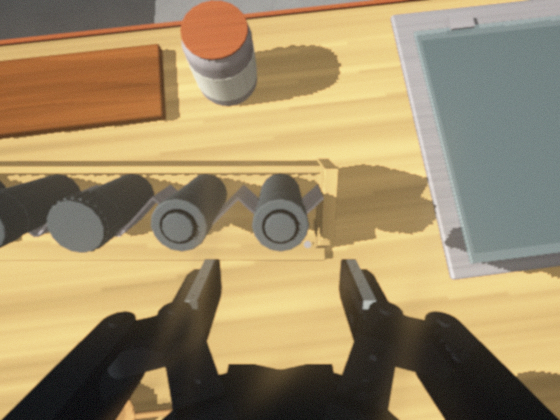

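```bash
python3 - <<'E'
from station import imaging
from h import *
import cv2
p=imaging.read_camera("scene"); im=p["image"][:,:,::-1]
c=cv2.resize(im[200:330,230:410],None,fx=4.3,fy=4.3,interpolation=2)
def W(x,y,z): return R.from_euler('z',RK[2]).apply([x,y,z])+[RK[0],RK[1],0]
for y,col in((-.197,(0,0,255)),(.197,(0,255,0))):
    for z in (0,.03,.06,.09,.12):
        q=(proj(p,[W(-.08,y,z),W(.08,y,z)])-[230,200])*4.3
        cv2.line(c,tuple(np.int32(q[0])),tuple(np.int32(q[1])),col,1)
cv2.imwrite("pics/g.png",c)
E
```

```text
(no output)
```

View pics/g.png

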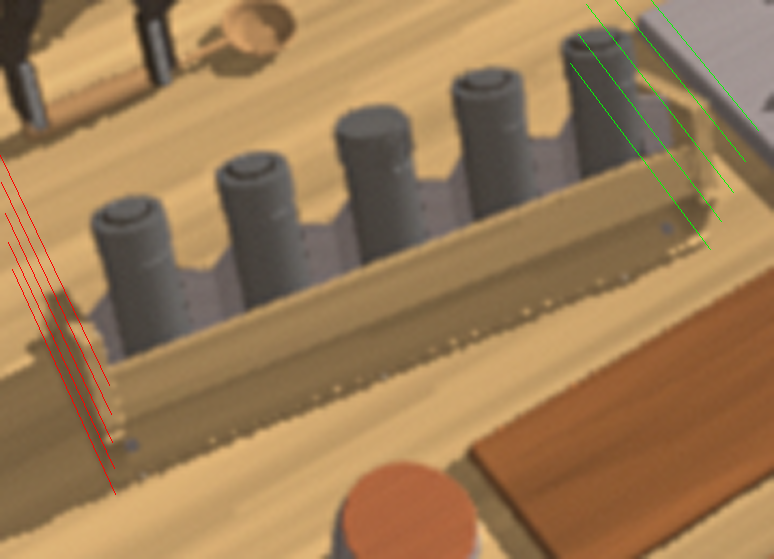

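apply_moves --moves "-0.25 -0.003 -0.002 0.12 0 0 0;-0.25 -0.003 -0.002 0.12 0 0 0;-0.25 -0.003 -0.002 0.12 0 0 0;-0.25 0 0 0 0 0 0;-0.25 0 0 0 0 0 0;-0.25 0 0 0 0 0 0"

```text
t: 16.42
eef_pos: [0.6422, -0.1172, 0.1393]
tool_rot: [0.172, -0.639, 0.724, -0.194]
contact_force: [0.1, -0.1, -0.1]
gripper_width: 0.626
```

```bash
python3 go.py -.148 .062 4;  python3 - <<'E'
from station import imaging,nets
import cv2
p=imaging.read_camera("wrist");cv2.imwrite("pics/w6.png",p["image"][:,:,::-1])
E
```

```text
t 16.42 target in tool mm [ 0.8 -0.1 47. ] Fz_tool [ 0.  -0.1  0.1]
4 x row: [0.002, -0.0, 0.098] [-0.002, 0.005, 0.0] dist 0.047 ang 0.08  path mid [ 0.654 -0.119  0.119] zmin 0.099
```

View pics/w6.png

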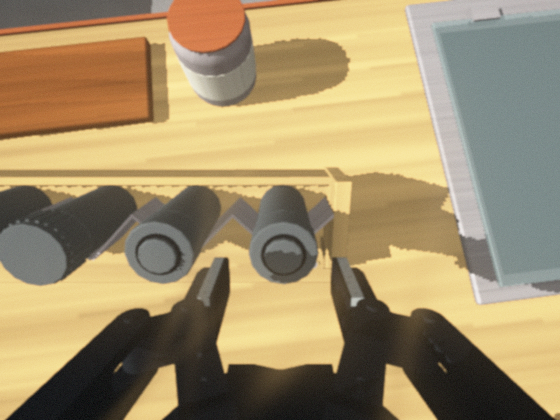

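Jar centred between the fingers (283 against about 281), button in. Descending.

apply_moves --moves "-0.25 0.003 0 0.1 0 0 0;-0.25 0.003 0 0.1 0 0 0;-0.25 0 0 0.05 0 0 0;-0.25 0 0 0 0 0 0"

```text
t: 16.8
eef_pos: [0.657, -0.1203, 0.1131]
tool_rot: [0.172, -0.639, 0.724, -0.194]
contact_force: [0.7, 0.6, -0.6]
gripper_width: 0.624
```

apply_moves --moves "-0.25 0 0 0.07 0 0 0;-0.25 0 0 0.07 0 0 0;-0.25 0 0 0 0 0 0;-0.25 0 0 0 0 0 0"

```text
t: 17.13
eef_pos: [0.6653, -0.1214, 0.0994]
tool_rot: [0.172, -0.639, 0.724, -0.194]
contact_force: [-0.1, 0.2, -0.4]
gripper_width: 0.623
```

```bash
python3 go.py -.148 .062 1;  python3 - <<'E'
from station import imaging,nets
import cv2
p=imaging.read_camera("wrist");cv2.imwrite("pics/w7.png",p["image"][:,:,::-1])
E
```

```text
t 17.13 target in tool mm [-0.4  0.3  0.7] Fz_tool [-0.2  0.3  0.3]
1 x row: [-0.004, 0.003, 0.005] [-0.019, 0.013, -0.01] dist 0.0009 ang 0.1  path mid [ 0.665 -0.121  0.099] zmin 0.099
```

View pics/w7.png

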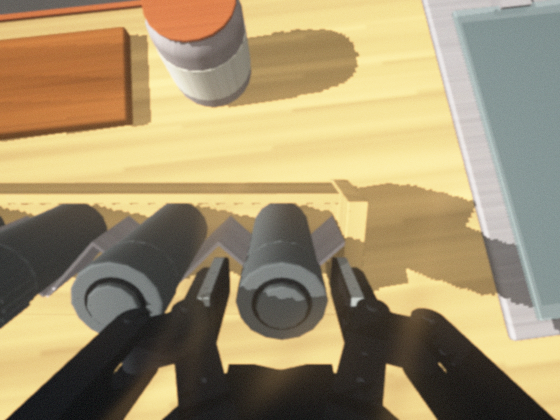

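apply_moves --moves "1 0 0 0 0 0 0;1 0 0 0 0 0 0;1 0 0 0 0 0 0;1 0 0 0 0 0 0;1 0 0 0 0 0 0;1 0 0 0 0 0 0" --force 45

```text
t: 17.68
eef_pos: [0.6655, -0.1215, 0.1]
tool_rot: [0.172, -0.639, 0.724, -0.195]
contact_force: [-4.5, -0.2, 6.8]
gripper_width: 0.478
```

apply_moves --moves "1 0 0 -0.04 0 0 0;1 0 0 -0.08 0 0 0;1 0 0 -0.15 0 0 0;1 0 0 -0.15 0 0 0;1 0 0 -0.15 0 0 0;1 0 0 -0.15 0 0 0;1 0 0 -0.15 0 0 0;1 0 0 -0.15 0 0 0;1 0 0 0 0 0 0;1 0 0 0 0 0 0"

```text
t: 18.52
eef_pos: [0.6044, -0.1142, 0.2056]
tool_rot: [0.172, -0.639, 0.724, -0.195]
contact_force: [-0.1, 0.1, -1.9]
gripper_width: 0.47
```

```bash
cat > tray.py <<'E'
from station import imaging,nets,bot
from h import *
import cv2
o=bot.get_obs()
print(o["eef_pos"],o["contact_force"],o["gripper_width"])
p=imaging.read_camera("wrist");cv2.imwrite("pics/w8.png",p["image"][:,:,::-1])
T=imaging.read_camera("top"); im=T["image"][:,:,::-1]
cv2.imwrite("pics/tr.png",cv2.resize(im[210:320,100:230],None,fx=5,fy=5,interpolation=2))
E
python3 tray.py
```

```text
[ 0.60438917 -0.11415143  0.20563128] [-0.09216296  0.0570601  -1.94713396] 0.4695956875567206
```

View pics/w8.png

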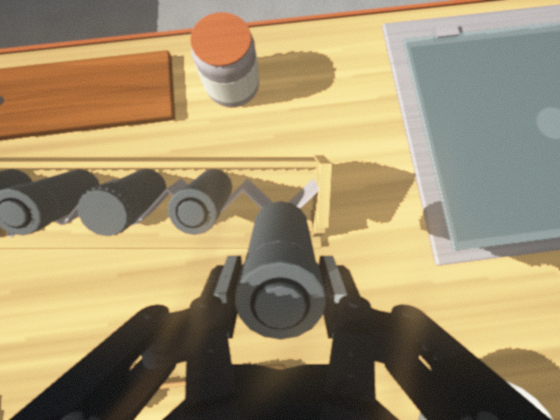

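View pics/tr.png

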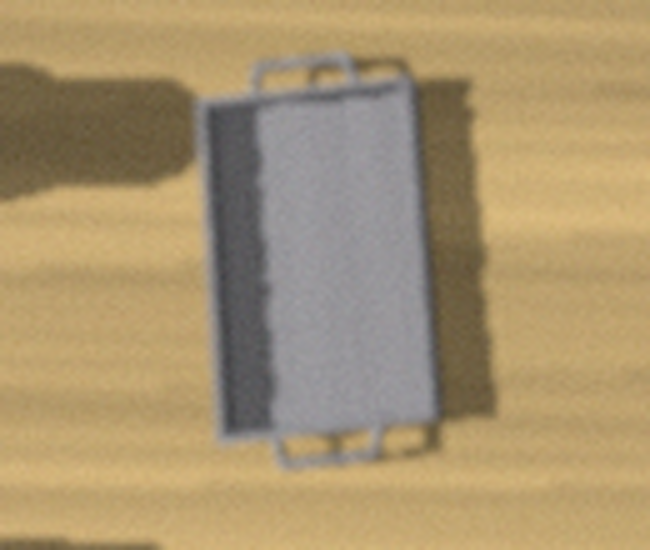

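Jar is held in the gripper and out of its pocket; the tray rim is clear in the top view. Computing the tray pose and the transfer.

```bash
cat > place.py <<'E'
from station import imaging,bot
from h import *
import sys
T=imaging.read_camera("top")
c=np.array([unproj(T,(100+u/5,210+v/5),.02) for u,v in((205,99),(411,85),(438,414),(223,435))])
print(np.round(c,3).tolist()); d=c[:,None]-c; print(np.round([np.linalg.norm(c[i]-c[(i+1)%4]) for i in range(4)],3))
ctr=c.mean(0); ax=(c[0]+c[1]-c[2]-c[3])/2; yaw=np.arctan2(ax[1],ax[0]); print("ctr",ctr,"yaw deg",np.degrees(yaw))
o=bot.get_obs()
for s in (.04,-.04):
    P=ctr+s*np.array([np.cos(yaw),np.sin(yaw),0]); P[2]=.22; print(np.round(P,4))
    rows(o,toolR(yaw,0),P)
E
python3 place.py
```

```text
[[0.49, 0.339, 0.02], [0.5, 0.237, 0.02], [0.339, 0.213, 0.02], [0.327, 0.317, 0.02]]
[0.102 0.162 0.104 0.165]
ctr [0.41384821 0.27653028 0.02      ] yaw deg 8.11133911838807
[0.4534 0.2822 0.22  ]
13 x row: [-0.254, 0.091, -0.04] [-0.573, -0.075, -0.287] dist 0.424 ang 33.56  path mid [0.547 0.074 0.202] zmin 0.201
[0.3742 0.2709 0.22  ]
13 x row: [-0.247, 0.14, -0.054] [-0.573, -0.075, -0.287] dist 0.4485 ang 33.56  path mid [0.51  0.071 0.197] zmin 0.196
```

apply_moves --moves "1 0 0 -0.15 0 0 0;1 0 0 -0.2 0 0 0;1 0 0 -0.1 0 0 0;1 0 0 0 0 0 0"

```text
t: 19.0
eef_pos: [0.5781, -0.1101, 0.2529]
tool_rot: [0.172, -0.639, 0.724, -0.195]
contact_force: [-0.7, -0.4, -1.5]
gripper_width: 0.479
```

```bash
python3 - <<'E'
from station import bot
from h import *
o=bot.get_obs(); print(o["t"],o["eef_pos"])
rows(o,toolR(np.radians(8),0),[.374,.273,.20],n=16)
E
```

```text
19.0 [ 0.5780963  -0.11011015  0.25294988]
16 x row: [-0.201, 0.111, -0.005] [-0.469, -0.062, -0.231] dist 0.4373 ang 33.67  path mid [0.492 0.088 0.213] zmin 0.2
```

apply_moves --moves "1 -0.201 0.111 -0.005 -0.469 -0.062 -0.231;1 -0.201 0.111 -0.005 -0.469 -0.062 -0.231;1 -0.201 0.111 -0.005 -0.469 -0.062 -0.231;1 -0.201 0.111 -0.005 -0.469 -0.062 -0.231;1 -0.201 0.111 -0.005 -0.469 -0.062 -0.231;1 -0.201 0.111 -0.005 -0.469 -0.062 -0.231;1 -0.201 0.111 -0.005 -0.469 -0.062 -0.231;1 -0.201 0.111 -0.005 -0.469 -0.062 -0.231;1 -0.201 0.111 -0.005 -0.469 -0.062 -0.231;1 -0.201 0.111 -0.005 -0.469 -0.062 -0.231;1 -0.201 0.111 -0.005 -0.469 -0.062 -0.231;1 -0.201 0.111 -0.005 -0.469 -0.062 -0.231"

```text
t: 20.0
eef_pos: [0.4354, 0.1837, 0.2002]
tool_rot: [-0.042, 0.732, -0.679, 0.048]
contact_force: [-1.1, 0.9, -1.8]
gripper_width: 0.477
```

apply_moves --moves "1 -0.201 0.111 -0.005 -0.469 -0.062 -0.231;1 -0.201 0.111 -0.005 -0.469 -0.062 -0.231;1 -0.201 0.111 -0.005 -0.469 -0.062 -0.231;1 -0.201 0.111 -0.005 -0.469 -0.062 -0.231;1 0 0 0 0 0 0;1 0 0 0 0 0 0;1 0 0 0 0 0 0"

```text
t: 20.58
eef_pos: [0.3737, 0.273, 0.1979]
tool_rot: [0.001, 0.755, -0.656, -0.001]
contact_force: [0.9, -0.8, -1.3]
gripper_width: 0.473
```

```bash
cat > see.py <<'E'
import sys
from station import bot,imaging
from h import *
import cv2
o=bot.get_obs(); print(round(o["t"],2),o["eef_pos"],o["contact_force"],o["gripper_width"])
print("tilt z axis",np.round(Rq(o["tool_rot"]).as_matrix()[:,2],4))
if len(sys.argv)>4: rows(o,toolR(np.radians(8),0),[float(v) for v in sys.argv[2:5]],n=int(sys.argv[5]))
s=imaging.read_camera("scene")["image"][90:240,230:430]; w=imaging.read_camera("wrist")["image"]
im=np.hstack([cv2.resize(s,(400,300)),cv2.resize(w,(400,300))])
cv2.imwrite("pics/"+sys.argv[1],im[:,:,::-1])
E
python3 see.py w9.png .374 .273 .078 4
```

```text
20.58 [0.3737105  0.27300455 0.19785647] [ 0.90309166 -0.80738362 -1.29350136] 0.47274184350571063
tilt z axis [-0.0026  0.     -1.    ]
4 x row: [0.0, -0.001, 0.25] [0.009, 0.001, -0.0] dist 0.1199 ang 0.15  path mid [0.374 0.273 0.138] zmin 0.078
```

View pics/w9.png

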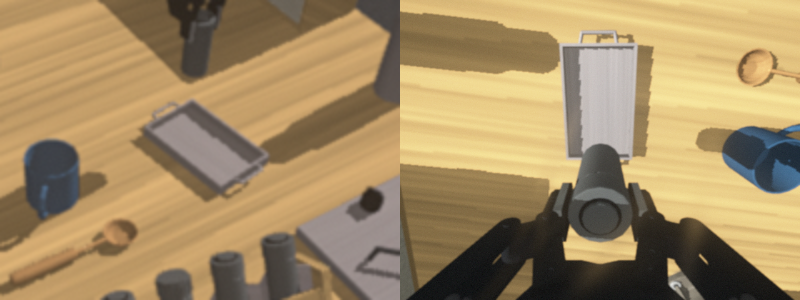

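```bash
python3 - <<'E'
from station import bot,imaging
from h import *
import cv2
o=bot.get_obs(); p=wristview(imaging.read_camera("wrist"),o)
im=cv2.resize(p["image"][30:250,200:360],None,fx=3.6,fy=2.7,interpolation=2); 
k=np.array([3.6,2.7])
ct=[.4135,.279];yaw=np.radians(8)
def W(x,y,z): return R.from_euler('z',yaw).apply([x,y,z])+[*ct,0]
q=[(proj(p,W(x,y,.02))[0]-[200,30])*k for x,y in((.085,.053),(.085,-.053),(-.085,-.053),(-.085,.053))]
cv2.polylines(im,[np.int32(q)],True,(255,0,0),1)
cv2.imwrite("pics/t2.png",im[:,:,::-1])
E
```

```text
(no output)
```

View pics/t2.png

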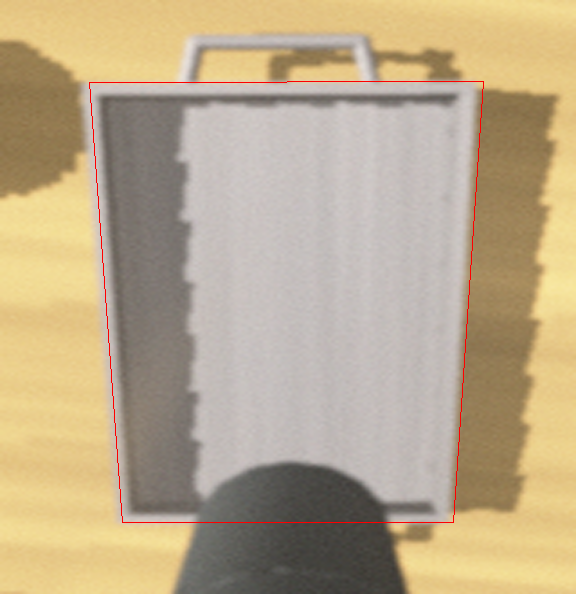

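The tray fit overlays the rim to within about 2 mm. Lowering.

apply_moves --moves "1 0.003 0 0.25 0 0 0;1 0 0 0.25 0 0 0;1 0 0 0.25 0 0 0;1 0 0 0.2 0 0 0;1 0 0 0.05 0 0 0;1 0 0 0.02 0 0 0;1 0 0 0 0 0 0;1 0 0 0 0 0 0"

```text
t: 21.4
eef_pos: [0.3741, 0.2738, 0.0778]
tool_rot: [-0.001, 0.755, -0.656, -0.001]
contact_force: [-0.4, -0.2, -1.2]
gripper_width: 0.477
```

apply_moves --moves "1 0 0 0.01 0 0 0;1 0 0 0.01 0 0 0;1 0 0 0 0 0 0;1 0 0 0 0 0 0"

```text
t: 21.73
eef_pos: [0.3734, 0.2733, 0.0745]
tool_rot: [-0.0, 0.755, -0.656, -0.001]
contact_force: [0.9, 0.2, -0.5]
gripper_width: 0.478
```

apply_moves --moves "1 0 0 0.01 0 0 0;1 0 0 0.01 0 0 0;1 0 0 0 0 0 0;1 0 0 0 0 0 0"

```text
t: 22.07
eef_pos: [0.3731, 0.2732, 0.0716]
tool_rot: [0.0, 0.755, -0.656, -0.001]
contact_force: [0.3, -0.6, -2.0]
gripper_width: 0.479
```

apply_moves --moves "1 0 0 0.01 0 0 0;1 0 0 0.01 0 0 0;1 0 0 0 0 0 0"

```text
t: 22.32
eef_pos: [0.373, 0.2732, 0.0691]
tool_rot: [0.0, 0.755, -0.656, -0.001]
contact_force: [-0.1, -0.2, -0.7]
gripper_width: 0.475
```

apply_moves --moves "1 0 0 0.01 0 0 0;1 0 0 0.005 0 0 0;1 0 0 0 0 0 0"

```text
t: 22.57
eef_pos: [0.3731, 0.2732, 0.0674]
tool_rot: [0.0, 0.755, -0.656, -0.001]
contact_force: [-0.6, 0.8, -1.3]
gripper_width: 0.48
```

apply_moves --moves "1 0 0 0.008 0 0 0;1 0 0 0 0 0 0"

```text
t: 22.73
eef_pos: [0.3734, 0.2734, 0.0671]
tool_rot: [0.0, 0.755, -0.656, -0.001]
contact_force: [-1.3, -2.2, 6.4]
gripper_width: 0.475
```

apply_moves --moves "1 0 0 0.008 0 0 0;1 0 0 0 0 0 0"

```text
t: 22.9
eef_pos: [0.3737, 0.2736, 0.067]
tool_rot: [0.0, 0.755, -0.656, -0.0]
contact_force: [-2.7, -4.8, 17.6]
gripper_width: 0.48
```

apply_moves --moves "1 0 0 -0.01 0 0 0;1 0 0 0 0 0 0;-0.4 0 0 0 0 0 0;-0.4 0 0 0 0 0 0;-0.4 0 0 0 0 0 0;-0.4 0 0 0 0 0 0"

```text
t: 23.4
eef_pos: [0.3731, 0.2733, 0.0667]
tool_rot: [0.0, 0.755, -0.656, -0.001]
contact_force: [0.5, 0.6, 0.7]
gripper_width: 0.698
```

apply_moves --moves "-0.4 0 0 -0.05 0 0 0;-0.4 0 0 -0.1 0 0 0;-0.4 0 0 -0.2 0 0 0;-0.4 0 0 -0.25 0 0 0;-0.4 0 0 -0.25 0 0 0;-0.4 0 0 -0.25 0 0 0;-0.4 0 0 -0.15 0 0 0;-0.4 0 0 0 0 0 0"

```text
t: 24.07
eef_pos: [0.3749, 0.275, 0.2208]
tool_rot: [-0.003, 0.755, -0.656, 0.0]
contact_force: [0.1, 0.6, -0.4]
gripper_width: 0.696
```

```bash
python3 see.py w10.png; python3 - <<'E'
from station import bot
from h import *
o=bot.get_obs()
rows(o,toolR(RK[2]),jarpt(RK,.148,.17))
E
```

```text
24.07 [0.37493678 0.27502938 0.22081291] [ 0.05602257  0.60047627 -0.40106121] 0.6964437996090663
tilt z axis [ 0.0037  0.0042 -1.    ]
9 x row: [0.092, -0.244, 0.083] [0.829, 0.112, 0.41] dist 0.2914 ang 33.54  path mid [0.497 0.24  0.188] zmin 0.184
```

View pics/w10.png

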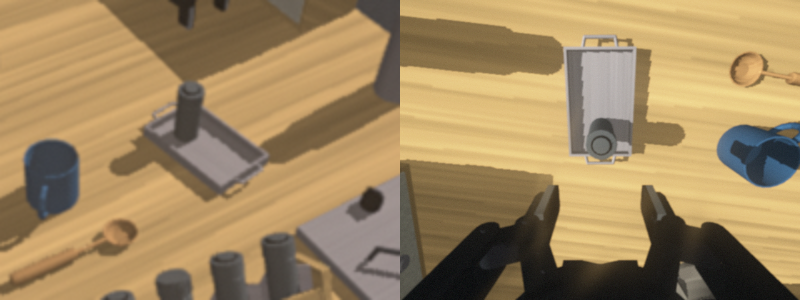

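First jar stands upright in the near half of the tray. Now to the other worn jar.

apply_moves --moves "-0.25 0.092 -0.244 0.083 0.829 0.112 0.41;-0.25 0.092 -0.244 0.083 0.829 0.112 0.41;-0.25 0.092 -0.244 0.083 0.829 0.112 0.41;-0.25 0.092 -0.244 0.083 0.829 0.112 0.41;-0.25 0.092 -0.244 0.083 0.829 0.112 0.41;-0.25 0.092 -0.244 0.083 0.829 0.112 0.41;-0.25 0.092 -0.244 0.083 0.829 0.112 0.41;-0.25 0.092 -0.244 0.083 0.829 0.112 0.41;-0.25 0.092 -0.244 0.083 0.829 0.112 0.41;-0.25 0 0 0 0 0 0;-0.25 0 0 0 0 0 0;-0.25 0 0 0 0 0 0"

```text
t: 25.17
eef_pos: [0.6452, 0.1821, 0.1892]
tool_rot: [0.168, -0.642, 0.723, -0.191]
contact_force: [-0.7, 0.3, -0.3]
gripper_width: 0.623
```

```bash
python3 go.py .148 .105 3;  python3 - <<'E'
from station import imaging,nets
import cv2
p=imaging.read_camera("wrist");cv2.imwrite("pics/w11.png",p["image"][:,:,::-1])
E
```

```text
t 25.17 target in tool mm [ 2.2 -4.7 64.2] Fz_tool [-0.2  0.8 -0.1]
3 x row: [0.006, -0.014, 0.178] [0.042, 0.004, 0.024] dist 0.0644 ang 0.57  path mid [0.657 0.18  0.171] zmin 0.136
```

View pics/w11.png

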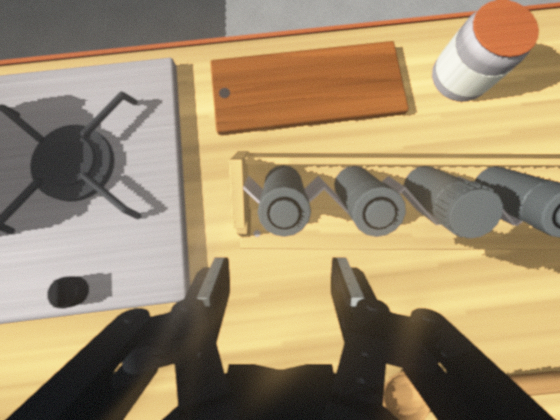

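apply_moves --moves "-0.25 0.006 -0.014 0.178 0.042 0 0.024;-0.25 0.006 -0.014 0.178 0.042 0 0.024;-0.25 0.006 -0.014 0.178 0.042 0 0.024;-0.25 0 0 0 0 0 0;-0.25 0 0 0 0 0 0;-0.25 0 0 0 0 0 0"

```text
t: 25.72
eef_pos: [0.6815, 0.1759, 0.1377]
tool_rot: [0.173, -0.639, 0.724, -0.194]
contact_force: [-0.2, 0.1, -0.7]
gripper_width: 0.623
```

```bash
python3 go.py .148 .062 3;  python3 - <<'E'
from station import imaging,nets
import cv2
p=imaging.read_camera("wrist");cv2.imwrite("pics/w12.png",p["image"][:,:,::-1])
E
```

```text
t 25.72 target in tool mm [ 0.5  1.4 44.3] Fz_tool [-0.1  0.5  0.5]
3 x row: [0.002, 0.004, 0.123] [-0.008, 0.01, -0.006] dist 0.0443 ang 0.17  path mid [0.688 0.175 0.125] zmin 0.099
```

View pics/w12.png

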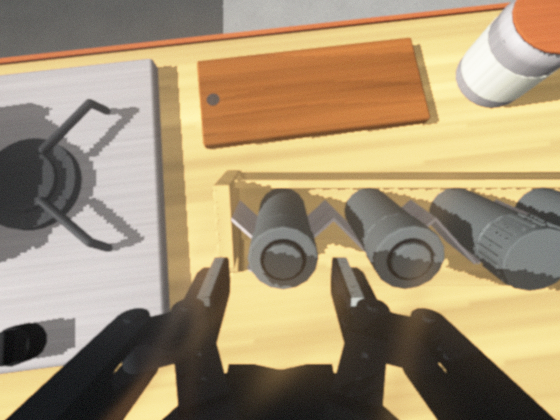

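apply_moves --moves "-0.25 0.005 0.004 0.1 0 0 0;-0.25 0.004 0.004 0.1 0 0 0;-0.25 0 0.003 0.04 0 0 0;-0.25 0 0 0 0 0 0"

```text
t: 26.1
eef_pos: [0.6951, 0.1715, 0.1116]
tool_rot: [0.172, -0.638, 0.725, -0.194]
contact_force: [-0.0, 0.6, -0.1]
gripper_width: 0.623
```

apply_moves --moves "-0.25 0 0 0.07 0 0 0;-0.25 0 0 0.05 0 0 0;-0.25 0 0 0 0 0 0;-0.25 0 0 0 0 0 0"

```text
t: 26.43
eef_pos: [0.7025, 0.1706, 0.0997]
tool_rot: [0.172, -0.638, 0.725, -0.195]
contact_force: [0.3, 0.6, -0.2]
gripper_width: 0.626
```

```bash
python3 go.py .148 .062 1;  python3 - <<'E'
from station import imaging,nets
import cv2
p=imaging.read_camera("wrist");cv2.imwrite("pics/w13.png",p["image"][:,:,::-1])
E
```

```text
t 26.43 target in tool mm [-2.1  1.   0.5] Fz_tool [-0.6 -0.   0.3]
1 x row: [-0.018, 0.009, 0.004] [-0.036, 0.001, -0.038] dist 0.0024 ang 0.21  path mid [0.703 0.171 0.1  ] zmin 0.099
```

View pics/w13.png

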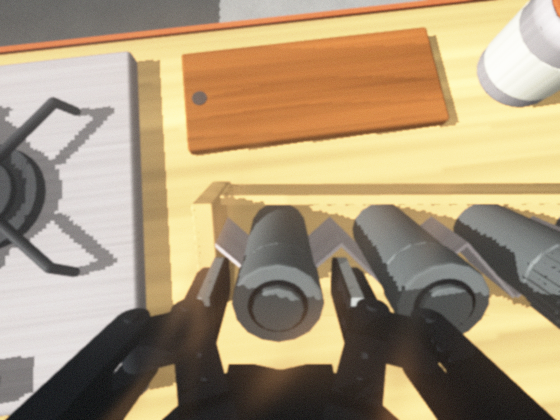

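Lid centred at (278,295) between the fingers, nudged 1 mm. Gripping and drawing it out.

apply_moves --moves "-0.25 -0.01 0.005 0 0 0 0;1 0 0 0 0 0 0;1 0 0 0 0 0 0;1 0 0 0 0 0 0;1 0 0 0 0 0 0;1 0 0 0 0 0 0;1 0 0 0 0 0 0" --force 45

```text
t: 27.07
eef_pos: [0.7023, 0.1721, 0.0999]
tool_rot: [0.173, -0.638, 0.725, -0.195]
contact_force: [-3.4, 0.4, 5.7]
gripper_width: 0.477
```

apply_moves --moves "1 0 0 -0.04 0 0 0;1 0 0 -0.08 0 0 0;1 0 0 -0.15 0 0 0;1 0 0 -0.15 0 0 0;1 0 0 -0.15 0 0 0;1 0 0 -0.15 0 0 0;1 0 0 -0.2 0 0 0;1 0 0 -0.2 0 0 0;1 0 0 -0.2 0 0 0;1 0 0 -0.1 0 0 0;1 0 0 0 0 0 0;1 0 0 0 0 0 0"

```text
t: 28.07
eef_pos: [0.6173, 0.1821, 0.2468]
tool_rot: [0.173, -0.638, 0.725, -0.195]
contact_force: [0.0, 0.3, -1.4]
gripper_width: 0.474
```

```bash
python3 - <<'E'
from station import bot,imaging
from h import *
import cv2
o=bot.get_obs(); print(o["t"],o["eef_pos"])
rows(o,toolR(np.radians(8),0),[.4535,.287,.19],n=11)
p=imaging.read_camera("wrist");cv2.imwrite("pics/w14.png",p["image"][:,:,::-1])
E
```

```text
28.0667 [0.61729953 0.18212512 0.24681133]
11 x row: [-0.08, 0.133, 0.005] [-0.682, -0.089, -0.34] dist 0.2026 ang 33.77  path mid [0.55  0.235 0.21 ] zmin 0.19
```

View pics/w14.png

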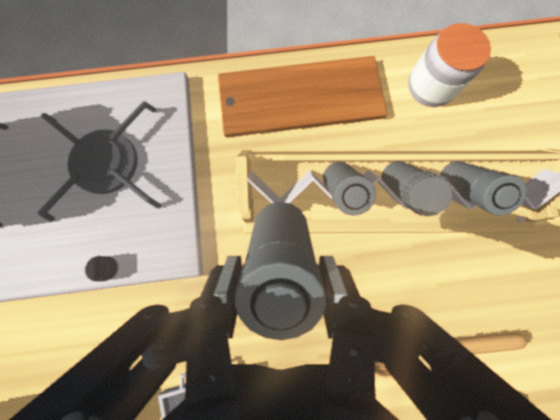

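Second jar held, clear of the rack. Moving it to the far half of the tray.

apply_moves --moves "1 -0.08 0.133 0.005 -0.682 -0.089 -0.34;1 -0.08 0.133 0.005 -0.682 -0.089 -0.34;1 -0.08 0.133 0.005 -0.682 -0.089 -0.34;1 -0.08 0.133 0.005 -0.682 -0.089 -0.34;1 -0.08 0.133 0.005 -0.682 -0.089 -0.34;1 -0.08 0.133 0.005 -0.682 -0.089 -0.34;1 -0.08 0.133 0.005 -0.682 -0.089 -0.34;1 -0.08 0.133 0.005 -0.682 -0.089 -0.34;1 -0.08 0.133 0.005 -0.682 -0.089 -0.34;1 -0.08 0.133 0.005 -0.682 -0.089 -0.34;1 -0.08 0.133 0.005 -0.682 -0.089 -0.34;1 0 0 0 0 0 0"

```text
t: 29.12
eef_pos: [0.452, 0.2882, 0.1879]
tool_rot: [0.002, 0.756, -0.655, -0.002]
contact_force: [-0.2, 0.7, -1.7]
gripper_width: 0.483
```

apply_moves --moves "1 0 0 0 0 0 0;1 0 0 0 0 0 0;1 0 0 0 0 0 0"

```text
t: 29.37
eef_pos: [0.4546, 0.2864, 0.1896]
tool_rot: [0.0, 0.754, -0.657, 0.001]
contact_force: [-0.7, -0.1, -1.5]
gripper_width: 0.476
```

```bash
python3 see.py w15.png .4535 .287 .074 4
```

```text
29.37 [0.45462009 0.28635798 0.18955204] [-0.65193345 -0.06805579 -1.51663443] 0.47635458611234355
tilt z axis [ 4.0e-04 -1.4e-03 -1.0e+00]
4 x row: [-0.002, 0.002, 0.241] [-0.001, -0.005, -0.005] dist 0.1156 ang 0.11  path mid [0.454 0.287 0.132] zmin 0.074
```

View pics/w15.png

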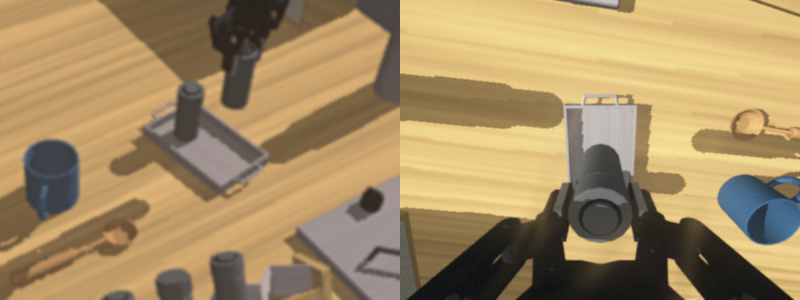

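The jar hangs upright over the far half of the tray. Lowering.

apply_moves --moves "1 0 0.003 0.25 0 0 0;1 0 0.003 0.25 0 0 0;1 0 0 0.25 0 0 0;1 0 0 0.15 0 0 0;1 0 0 0.05 0 0 0;1 0 0 0.02 0 0 0;1 0 0 0 0 0 0;1 0 0 0 0 0 0"

```text
t: 30.13
eef_pos: [0.454, 0.2878, 0.0749]
tool_rot: [-0.001, 0.755, -0.656, 0.0]
contact_force: [0.2, -0.2, -0.1]
gripper_width: 0.479
```

apply_moves --moves "1 0 0 0.01 0 0 0;1 0 0 0.01 0 0 0;1 0 0 0 0 0 0;1 0 0 0 0 0 0"

```text
t: 30.47
eef_pos: [0.4532, 0.2872, 0.0716]
tool_rot: [0.0, 0.755, -0.656, 0.0]
contact_force: [-0.4, -0.1, -1.6]
gripper_width: 0.476
```

apply_moves --moves "1 0 0 0.01 0 0 0;1 0 0 0 0 0 0;1 0 0 0 0 0 0"

```text
t: 30.72
eef_pos: [0.453, 0.2871, 0.0699]
tool_rot: [0.0, 0.755, -0.656, 0.0]
contact_force: [-0.5, -0.5, -1.2]
gripper_width: 0.479
```

apply_moves --moves "1 0 0 0.01 0 0 0;1 0 0 0 0 0 0"

```text
t: 30.88
eef_pos: [0.4529, 0.2871, 0.0686]
tool_rot: [0.001, 0.755, -0.656, 0.0]
contact_force: [-0.3, 0.5, -2.1]
gripper_width: 0.479
```

apply_moves --moves "1 0 0 0.008 0 0 0;1 0 0 0 0 0 0"

```text
t: 31.05
eef_pos: [0.453, 0.2871, 0.0676]
tool_rot: [0.0, 0.755, -0.656, 0.0]
contact_force: [0.8, -0.7, -1.0]
gripper_width: 0.477
```

apply_moves --moves "1 0 0 0.008 0 0 0;1 0 0 0 0 0 0"

```text
t: 31.22
eef_pos: [0.4531, 0.2872, 0.0668]
tool_rot: [0.0, 0.755, -0.656, 0.0]
contact_force: [-0.5, -0.5, -1.4]
gripper_width: 0.476
```

apply_moves --moves "1 0 0 0.006 0 0 0;1 0 0 0 0 0 0"

```text
t: 31.38
eef_pos: [0.4534, 0.2872, 0.0668]
tool_rot: [0.0, 0.755, -0.656, 0.0]
contact_force: [-1.4, -0.9, 4.7]
gripper_width: 0.479
```

apply_moves --moves "1 0 0 0.006 0 0 0;1 0 0 0 0 0 0"

```text
t: 31.55
eef_pos: [0.4536, 0.2873, 0.0667]
tool_rot: [-0.0, 0.755, -0.656, 0.0]
contact_force: [-2.2, -3.2, 11.6]
gripper_width: 0.479
```

Contact made. Relieve, release, and lift away.

apply_moves --moves "1 0 0 -0.006 0 0 0;1 0 0 0 0 0 0;-0.4 0 0 0 0 0 0;-0.4 0 0 0 0 0 0;-0.4 0 0 0 0 0 0;-0.4 0 0 0 0 0 0"

```text
t: 32.05
eef_pos: [0.453, 0.2871, 0.066]
tool_rot: [0.0, 0.755, -0.656, -0.0]
contact_force: [0.2, 0.1, -0.0]
gripper_width: 0.704
```

apply_moves --moves "-0.4 0 0 -0.05 0 0 0;-0.4 0 0 -0.1 0 0 0;-0.4 0 0 -0.2 0 0 0;-0.4 0 0 -0.25 0 0 0;-0.4 0 0 -0.25 0 0 0;-0.4 0 0 -0.25 0 0 0;-0.4 0 0 -0.15 0 0 0;-0.4 0 0 -0.15 0 0 0;-0.4 0 0 0 0 0 0;-0.4 0 0 0 0 0 0"

```text
t: 32.88
eef_pos: [0.4536, 0.2877, 0.236]
tool_rot: [-0.001, 0.755, -0.656, 0.001]
contact_force: [0.1, -0.2, -0.6]
gripper_width: 0.701
```

```bash
python3 see.py w16.png; python3 - <<'E'
from station import imaging
import cv2,numpy as np
s=imaging.read_camera("scene")["image"][110:320,220:420]
cv2.imwrite("pics/s2.png",cv2.resize(s,None,fx=2.8,fy=2.8,interpolation=2)[:,:,::-1])
E
```

```text
32.88 [0.45358963 0.28765647 0.23601725] [ 0.05747812 -0.17855288 -0.59820223] 0.7009667114931886
tilt z axis [ 0.0024  0.0011 -1.    ]
```

View pics/w16.png

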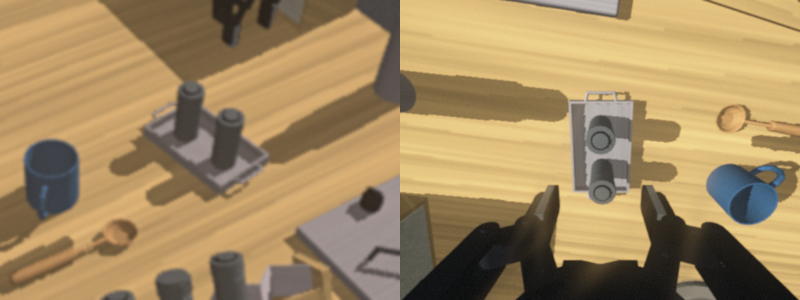

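View pics/s2.png

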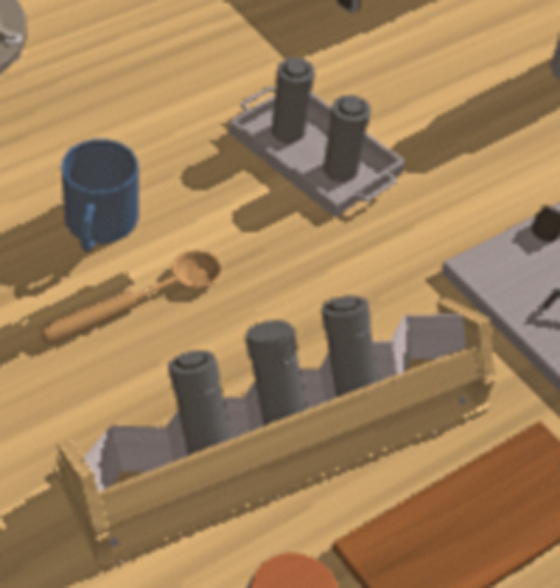

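Both worn jars stand upright in the tray and the other three are still seated in the rack. Mug, spoon and bowl are where they were, and the gripper is clear.

```bash
python3 -c "
from station import bot
print(bot.hand_in())"
```

```text
the job is handed in; nothing more can be done
None
```

The job is done and handed in: all four buttons are pressed in, and the two worn jars stand upright in the tray. It took about 33 s of the 72 s allowed.

- **Pressing:** I pressed the lids before moving any jar. On each one the force rose to a peak, then dropped to nothing part-way down, and the wrist pictures showed the buttons sitting low afterwards.
- **Telling worn from sound:** The end jars at +148 and −148 mm gave way at about 4 to 4.5 N. The inner two at ±74 mm gave way at about 9 N. The inner readings are well below the 18 N stated for a sound spring, because I sampled the force only every 0.5 to 1 mm and may have missed the top. I sorted the jars by the clear 2:1 split into pairs, not by the absolute values.
- **Placing:** I drew both end jars out along their axes. I lowered each one until the wrist force showed it touching the tray floor (12 to 18 N at most), eased off, and then released it.
- **Last checks:** The final scene and wrist pictures show two jars upright in the tray, and the two sound jars and the twist-cap jar still seated in the rack. The mug and spoon are unmoved and the gripper was clear with about 0 N of contact force. The bowl was outside those last pictures, so I did not check it again; the arm only passed well above it.

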